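# Scatter desiccant blocks over a baking tray before packing

### The job

First slide the baking tray across the bench, without lifting it, onto the kraft paper until it lies flush along the wooden stop. Then take the shaker by its handle and shake all seven desiccant blocks out evenly over the tray, so that every quarter of the tray gets at least one, without touching the blocks. Stand the shaker upright back on its cardboard mat, and leave the bottles, tape and pen where they are.

Things in the scene. Friction and masses are not known exactly. Their poses are not given: they have to be found in the camera images.
- tray: Dark steel baking tray, loose, open-topped with upright walls: 160 (its x) x 220 (its y) x 26 mm high, walls and floor 4 mm thick (a look-only rolled lip adds about 4 mm all round at the rim), about 450 g. Origin: centre of its underside. Its two middle lines (its x = 0 and y = 0) divide it into the four quarters.
- place (a point): Where the tray's origin lies when the tray is home (table level, z up): the middle of the kraft paper sheet, 320 mm along y, taped flat on the bench (no thickness). x points straight to the stop: a fixed wooden strip 18 mm high, 22 mm deep, 300 mm long along y, whose near face is 81.5 mm from this point in +x.
- shaker: Grey shaker, loose: box 118 (its x) x 59 (y) x 60 mm high, 220 g, open only at its -x end (the mouth). A 3 mm divider makes two lanes 24 mm wide, 24 high, under a clear roof, with 4 and 3 blocks in file; their floor rises 12 degrees to the mouth. Upright, the blocks stay in; with the mouth end lowered about 25 (shaken) to 48 degrees they slide out. Origin: centre of its underside, z up.
- mouth (a point): Middle of the lower edge of the shaker's mouth, where the blocks leave: 53 mm from the shaker's origin along its -x, 31 mm above its underside. Axes as the shaker's.
- handle (a point): Grip point of the shaker's black handle, a square post 24 x 24 mm standing on the middle of the shaker, its top 110 mm above the underside; this point is 86 mm above the shaker's origin, on the post's axis. Axes as the shaker's, faces of the post square to its x and y.
- mat: Corrugated cardboard mat, fixed, 200 (x) x 140 (y) x 4 mm, on which the shaker stands. Origin: centre of its underside; its top is 4 mm higher.
- marker: Black marker pen, bystander, 14 mm thick, 110 mm long, lying loose in front of the mat. Origin: its underside at mid length.
- tape: Roll of tape lying flat, bystander, 90 mm across, 30 mm high, loose behind the mat. Origin: centre of its underside.
- flask: Flask, bystander, 60 mm across, 170 mm tall, loose, at the back. Origin: centre of its underside.
- bottle: Bottle, bystander, 56 mm across, 150 mm tall, loose, at the back. Origin: centre of its underside.
- block0: Desiccant block 1 of 7, all alike: white hard plastic, 20 x 20 x 16 mm, 12 g, at first inside the shaker. Origin: centre of its 20 x 20 mm underside.
- block1: Desiccant block 2 of 7, all alike: white hard plastic, 20 x 20 x 16 mm, 12 g, at first inside the shaker. Origin: centre of its 20 x 20 mm underside.
- block2: Desiccant block 3 of 7, all alike: white hard plastic, 20 x 20 x 16 mm, 12 g, at first inside the shaker. Origin: centre of its 20 x 20 mm underside.
- block3: Desiccant block 4 of 7, all alike: white hard plastic, 20 x 20 x 16 mm, 12 g, at first inside the shaker. Origin: centre of its 20 x 20 mm underside.
- block4: Desiccant block 5 of 7, all alike: white hard plastic, 20 x 20 x 16 mm, 12 g, at first inside the shaker. Origin: centre of its 20 x 20 mm underside.
- block5: Desiccant block 6 of 7, all alike: white hard plastic, 20 x 20 x 16 mm, 12 g, at first inside the shaker. Origin: centre of its 20 x 20 mm underside.
- block6: Desiccant block 7 of 7, all alike: white hard plastic, 20 x 20 x 16 mm, 12 g, at first inside the shaker. Origin: centre of its 20 x 20 mm underside.

How it is judged (in metres and radians):
On the way, in this order (a step that is already met when the one before it is completed fails the run):
1. the tray lies on the paper along the wooden stop, with no block in it yet (x of tray in the frame of place above -0.012 m and y of tray in the frame of place between -0.04 and 0.04 m and angle between the x axis of tray and the x axis of place, either way round below 0.12 rad and not (horizontal distance between block0 and tray below 0.075 m) and not (horizontal distance between block1 and tray below 0.075 m) and not (horizontal distance between block2 and tray below 0.075 m) and not (horizontal distance between block3 and tray below 0.075 m) and not (horizontal distance between block4 and tray below 0.075 m) and not (horizontal distance between block5 and tray below 0.075 m) and not (horizontal distance between block6 and tray below 0.075 m)), for 0.2 s.
2. all seven blocks are in the tray, at least one in every quarter (x of block0 in the frame of tray between -0.078 and 0.078 m and y of block0 in the frame of tray between -0.108 and 0.108 m and z of each of block0, block1, block2, block3, block4, block5, block6 in the frame of tray below 0.05 m and x of block1 in the frame of tray between -0.078 and 0.078 m and y of block1 in the frame of tray between -0.108 and 0.108 m and x of block2 in the frame of tray between -0.078 and 0.078 m and y of block2 in the frame of tray between -0.108 and 0.108 m and x of block3 in the frame of tray between -0.078 and 0.078 m and y of block3 in the frame of tray between -0.108 and 0.108 m and x of block4 in the frame of tray between -0.078 and 0.078 m and y of block4 in the frame of tray between -0.108 and 0.108 m and x of block5 in the frame of tray between -0.078 and 0.078 m and y of block5 in the frame of tray between -0.108 and 0.108 m and x of block6 in the frame of tray between -0.078 and 0.078 m and y of block6 in the frame of tray between -0.108 and 0.108 m and ((x of block0 in the frame of tray above 0 m and y of block0 in the frame of tray above 0 m) or (x of block1 in the frame of tray above 0 m and y of block1 in the frame of tray above 0 m) or (x of block2 in the frame of tray above 0 m and y of block2 in the frame of tray above 0 m) or (x of block3 in the frame of tray above 0 m and y of block3 in the frame of tray above 0 m) or (x of block4 in the frame of tray above 0 m and y of block4 in the frame of tray above 0 m) or (x of block5 in the frame of tray above 0 m and y of block5 in the frame of tray above 0 m) or (x of block6 in the frame of tray above 0 m and y of block6 in the frame of tray above 0 m)) and ((x of block0 in the frame of tray above 0 m and y of block0 in the frame of tray below 0 m) or (x of block1 in the frame of tray above 0 m and y of block1 in the frame of tray below 0 m) or (x of block2 in the frame of tray above 0 m and y of block2 in the frame of tray below 0 m) or (x of block3 in the frame of tray above 0 m and y of block3 in the frame of tray below 0 m) or (x of block4 in the frame of tray above 0 m and y of block4 in the frame of tray below 0 m) or (x of block5 in the frame of tray above 0 m and y of block5 in the frame of tray below 0 m) or (x of block6 in the frame of tray above 0 m and y of block6 in the frame of tray below 0 m)) and ((x of block0 in the frame of tray below 0 m and y of block0 in the frame of tray above 0 m) or (x of block1 in the frame of tray below 0 m and y of block1 in the frame of tray above 0 m) or (x of block2 in the frame of tray below 0 m and y of block2 in the frame of tray above 0 m) or (x of block3 in the frame of tray below 0 m and y of block3 in the frame of tray above 0 m) or (x of block4 in the frame of tray below 0 m and y of block4 in the frame of tray above 0 m) or (x of block5 in the frame of tray below 0 m and y of block5 in the frame of tray above 0 m) or (x of block6 in the frame of tray below 0 m and y of block6 in the frame of tray above 0 m)) and ((x of block0 in the frame of tray below 0 m and y of block0 in the frame of tray below 0 m) or (x of block1 in the frame of tray below 0 m and y of block1 in the frame of tray below 0 m) or (x of block2 in the frame of tray below 0 m and y of block2 in the frame of tray below 0 m) or (x of block3 in the frame of tray below 0 m and y of block3 in the frame of tray below 0 m) or (x of block4 in the frame of tray below 0 m and y of block4 in the frame of tray below 0 m) or (x of block5 in the frame of tray below 0 m and y of block5 in the frame of tray below 0 m) or (x of block6 in the frame of tray below 0 m and y of block6 in the frame of tray below 0 m))), for 0.2 s.
At the end, for the whole second after the job is handed in: Tray within 12 mm of the stop, within 40 mm of the paper's middle along it, square within 7 degrees; all seven blocks inside it, at least one block centre in each quarter; shaker upright on the mat, centre within 50 mm of the mat's; all at rest (all of step 2 and x of tray in the frame of place above -0.012 m and y of tray in the frame of place between -0.04 and 0.04 m and angle between the x axis of tray and the x axis of place, either way round below 0.12 rad and horizontal distance between shaker and mat below 0.05 m and angle between shaker's own z axis and vertical below 0.1 rad and height (world z) of shaker below 0.012 m and linear speed of each of block0, block1, block2, block3, block4, block5, block6, tray, shaker below 0.02 m/s); the robot touches nothing.
It fails at once if the fingers touch a block (contact force between the fingers and block0 above 0.5 N or contact force between the fingers and block1 above 0.5 N or contact force between the fingers and block2 above 0.5 N or contact force between the fingers and block3 above 0.5 N or contact force between the fingers and block4 above 0.5 N or contact force between the fingers and block5 above 0.5 N or contact force between the fingers and block6 above 0.5 N).
It fails at once if the tray is lifted or tipped (height (world z) of tray above 0.015 m or angle between tray's own z axis and vertical above 0.15 rad).
It fails at once if a bystander is displaced by more than 30 mm (distance of any of tape, marker, flask, bottle from where it was at the start of the episode above 0.03 m).
It also fails if it takes over 72 s, if anything falls off the work surface, if the arm or the gripper's body presses on something with over 40 N, if the wrist force passes 120 N, or if a joint passes its speed limit or range.

### The arm

A 6-joint arm with a two-finger parallel gripper is mounted at the origin on the work surface. World frame = base frame: x ahead of the robot, y to its left, z up, the work surface at z = 0. Lengths are in mm, angles in rad, forces in N, time in s.
With the tool pointing down it reaches from about 300 to 750 mm from the base axis. Payload 8.5 kg.
Tool frame: the origin (TCP) lies between the finger pads; the fingertips stand 22 mm ahead of it and the grasp point (between the pads) lies 3 mm ahead of it; z points along the fingers, y is the line along which they close (so a half turn about z gives the same grasp; the last joint's range is limited). The gripper opens to 88 mm and grips with 3 to 60 N. Pads are 18 mm wide; open, the fingers measure 123 mm over their backs; the gripper's body (75 mm by 187 mm) begins 45 mm behind the grasp point.
Start: joints at [-1.372, 0.381, 1.297, -0, 1.464, -0.215], TCP at [221.143, -503.564, 260.748] pointing down, gripper open.
Joint ranges: [-3.11, 3.11], [-0.89, 2.33], [0.22, 2.48], [-1.42, 4.56], [0.17, 2.85], [-2.88, 2.88]. Speed limits (rad/s): [2.39, 2.39, 3.14, 3.14, 3.14, 3.14].

### API

Orientations are given as a unit quaternion [x, y, z, w].
In Python, from station import manip gives the robot as it stands.
- The arm moves only by the shell command python3 -m handwheel 'ROWS' [FORCE]. ROWS is JSON, one flat list of numbers, 7 for each row, row after row: the opening, from 0 (shut) to 1 (fully open), then the shift along the tool's x, y, z scaled (see below), then the turn, a rotation vector about the tool's x, y, z scaled (see below). A call has 1 to 10 rows; each row is the pose to reach, as a shift and turn from the pose commanded when the call began, along the tool's axes at that moment, turning the shorter way round; what a row does not reach only later rows make up. The controller multiplies each number of a shift by 0.1 m and each number of a turn by pi rad. A row lasts 1/10 s, in which the tool goes at most 50 mm and 8.59 degrees, less where a joint would pass 70% of its speed; a pose out of reach is approached as far as the arm can. A call with a number of a shift or a turn outside -1 to 1 is refused whole. A call with a gripper value outside its range is refused whole. The fingers move at their own pace and stop on an object; FORCE is the grip in N (left out, the last holds). Time passes only in rows, so rows that repeat a pose let the fingers close. It gives the time, the measured TCP pose, the force, the opening and the grip force at its end, in the units of the state.
- manip.get_obs(): the state, without advancing time (a new reading comes with each control period).
- manip.capture(name): name is "scene" or "top"; returns the picture (384x512x3 uint8, red, green, blue); there is no depth.
- manip.calibration(name): a dict with "mtx" (3x3 intrinsics, pixels), "D" ([k1, k2, p1, p2, k3] as OpenCV has them; the pictures are not rectified), "world_to_cam" (4x4, takes a point from world to camera coordinates). Camera axes: x right, y down, z forward; pixel columns grow to the right and rows downward; lengths in mm; the calibration is good to about 2 mm. A picture is of the moment at which its call begins. calibration takes no time and is no camera call.
- manip.finish_job(): hands the job in; it is judged then, once.
Trained networks look in the newest picture that a camera, given by its name, has taken for a name from the list of things; names that differ only in an ending like _2 or _b are one class to them, and where a whole thing is asked for, a point or a joint stands for the part that bears it (a point fixed in the world has none). Each returns a list of dicts, best first, with "confidence" (0 to 1); they miss things now and then, are a little off and sometimes report something else, mostly with a low value. They report only what shows in the picture. A call takes as long as a camera call.
- manip.recognise(camera, query): "centre" ([row, column] in pixels, amid what is visible of it).
- manip.silhouettes(camera, query): "pixels" (384x512 bool, what is visible of it) and "centre" ([row, column] in pixels, amid what is visible of it).
- manip.landmark_of(camera, query): "centre" ([row, column] in pixels: a listed point, or the origin of a listed thing).
The state is a dict: "time_s": time; "q": joint angles; "joint_vel": joint speeds; "joint_efforts": joint torques, N m; "position": TCP position; "tcp_rot": TCP orientation; "contact_force": force on the tool from outside, world axes, zero at the start; "wrist_torque": the same for the moment, N m; "opening": finger opening in mm; "finger_force": force on a finger pad.
Only numpy, scipy, OpenCV 4.12 (cv2) and the standard library are available. Lean on these libraries where they do the work, as an engineer would, in place of code of your own. Each camera call takes 0.05 s, during which the arm holds its last target. There are 200 camera calls.

## Working session

There is one attempt and no reset: what is moved stays moved. The work goes in short steps, Python scripts to look and compute and a shell command to move; the robot and the scene stay as the last step left them, time stands still between calls to the robot, and variables do not carry over. Pictures are saved under pics/ and viewed, at most 10 in all, crops included, and the job is handed in when it is done.

```bash
mkdir -p pics; ls; cat > h.py <<'E'
import numpy as np, cv2
from station import manip
from scipy.spatial.transform import Rotation as R
def ray(cam,rc,z):
    c=manip.calibration(cam);K=np.array(c["mtx"],float);D=np.array(c["D"],float);T=np.array(c["world_to_cam"],float)
    u=cv2.undistortPoints(np.array([[[rc[1],rc[0]]]],float),K,D)[0,0]
    Rm=T[:3,:3];o=-Rm.T@T[:3,3];d=Rm.T@np.array([u[0],u[1],1])
    return o+d*(z-o[2])/d[2]
def px(cam,p):
    c=manip.calibration(cam);K=np.array(c["mtx"],float);D=np.array(c["D"],float);T=np.array(c["world_to_cam"],float)
    return cv2.projectPoints(np.array([p],float),cv2.Rodrigues(T[:3,:3])[0],T[:3,3],K,D)[0][0,0][::-1]
def save(cam,name):
    im=manip.capture(cam);cv2.imwrite(f"pics/{name}.png",im[:,:,::-1]);return im
E
python3 - <<'E'
from h import *
a=save("scene","s0");b=save("top","t0")
cv2.imwrite("pics/both.png",cv2.resize(np.vstack([a,b])[:,:,::-1],None,fx=.78,fy=.78))
for cam in("scene","top"):
    c=manip.calibration(cam);T=np.array(c["world_to_cam"]);print(cam,-T[:3,:3].T@T[:3,3],T[2,:3])
for q,z in(("tray",0),("place",0),("shaker",4),("mouth",35),("handle",90),("mat",0),("marker",0),("tape",0),("flask",0),("bottle",0)):
    for cam in("scene","top"):
        r=manip.landmark_of(cam,q)
        for d in r[:2]: print(q,cam,np.round(d["centre"]),round(d["confidence"],2),np.round(ray(cam,d["centre"],z)))
print(manip.get_obs())
E
```

```text
pics
scene [985.68593286 325.41411898 573.22989882] [-0.56439047 -0.45652858 -0.6877827 ]
top [ 515.03019633    4.3625401  1060.91244865] [ 0.09956306  0.00172778 -0.99502975]
tray scene [242. 378.] 0.84 [474. 225.   0.]
tray top [259. 155.] 0.96 [469. 220.   0.]
place scene [262. 351.] 0.98 [554. 206.   0.]
place top [220. 161.] 0.97 [553. 208.   0.]
place top [120. 273.] 0.4 [769. -44.   0.]
shaker scene [190. 212.] 0.59 [ 571. -162.    4.]
shaker top [211. 329.] 0.71 [ 562. -162.    4.]
mouth scene [170. 228.] 0.93 [ 518. -153.   35.]
mouth top [231. 331.] 0.84 [ 519. -158.   35.]
mouth top [214. 336.] 0.73 [ 555. -171.   35.]
handle scene [160. 207.] 0.74 [ 569. -167.   90.]
handle top [207. 336.] 0.69 [ 567. -162.   90.]
mat scene [187. 215.] 0.92 [ 556. -168.    0.]
mat top [215. 332.] 0.97 [ 553. -168.    0.]
marker scene [162. 248.] 0.72 [ 430. -166.    0.]
marker scene [268. 185.] 0.66 [767. -46.   0.]
marker top [271. 333.] 0.88 [ 433. -165.    0.]
marker top [126. 235.] 0.47 [758.  41.   0.]
tape scene [224. 161.] 0.59 [ 719. -176.    0.]
tape top [139. 341.] 0.85 [ 722. -
[... 208 characters left out ...]
1, 'q': array([-1.37226941e+00,  3.80633470e-01,  1.29740066e+00, -1.95959102e-05,
        1.46356142e+00, -2.15256766e-01]), 'joint_vel': array([ 0.00128299, -0.00019209, -0.00063767,  0.00016193,  0.00047525,
        0.00050814]), 'joint_efforts': array([-1.32680954e-03, -4.37816691e+01, -2.24721408e+01,  7.12674111e-02,
        3.13681725e-02,  6.46941828e-06]), 'position': array([ 221.15637183, -503.57055008,  260.73019608]), 'tcp_rot': array([ 9.78673901e-01,  2.05420048e-01, -9.72922190e-06, -1.52915246e-06]), 'contact_force': array([ 0.21308275, -1.0021671 , -0.19189896]), 'wrist_torque': array([-0.00180679,  0.01459645,  0.03649063]), 'finger_force': 0.0, 'opening': 88.2853108832237}
```

View pics/both.png

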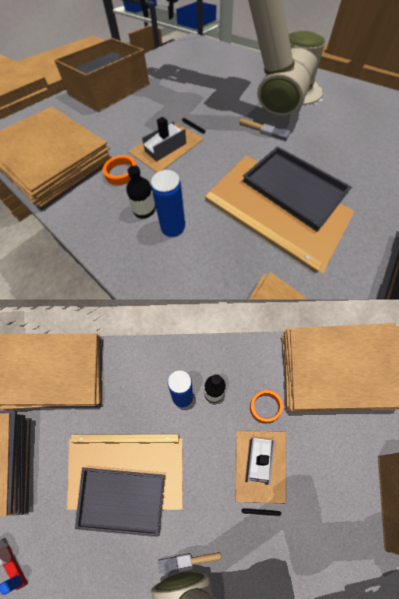

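The pictures show the tray short of the stop at scene (242,378) and top (259,155), on the front of the kraft sheet. The shaker stands on the mat with its handle near top (207,336) and its mouth towards the robot.

```bash
python3 - <<'E'
from h import *
manip.capture("top");
im=save("top","t1")
for q,z in(("tray",28),("shaker",60),("place",0),("mat",4),("marker",7),("tape",15)):
    r=manip.silhouettes("top",q)
    for d in r[:1]:
        m=d["pixels"].astype(np.uint8)
        c=max(cv2.findContours(m,0,1)[0],key=cv2.contourArea)
        w=np.array([ray("top",(p[0][1],p[0][0]),z)[:2] for p in c],np.float32)
        (cx,cy),s,a=cv2.minAreaRect(w);print(q,d["confidence"],m.sum(),cx,cy,s,a)
for t in [(120,80,300,220),(160,270,300,400)]: pass
a=cv2.resize(im[170:320,80:240],None,fx=3,fy=3,interpolation=cv2.INTER_CUBIC);b=cv2.resize(im[160:310,280:385],None,fx=3,fy=3,interpolation=cv2.INTER_CUBIC)
cv2.imwrite("pics/crop1.png",np.hstack([a,b])[:,:,::-1])
E
```

```text
tray 0.7 8342 469.5533752441406 218.9654998779297 (225.43675231933594, 167.17404174804688) 83.57342529296875
shaker 0.75 1749 569.2214965820312 -159.85964965820312 (66.93558502197266, 116.72998809814453) 81.78720092773438
place 0.64 8592 552.9431762695312 209.14346313476562 (318.9941101074219, 210.95361328125) 88.1930923461914
mat 0.87 4150 556.1856689453125 -170.31979370117188 (141.55902099609375, 203.73927307128906) 87.24247741699219
marker 0.63 310 431.1267395019531 -166.722900390625 (105.76786804199219, 13.861217498779297) 84.1989974975586
tape 0.57 774 724.6395874023438 -191.3807373046875 (91.4562759399414, 94.66055297851562) 42.75896453857422
```

View pics/crop1.png

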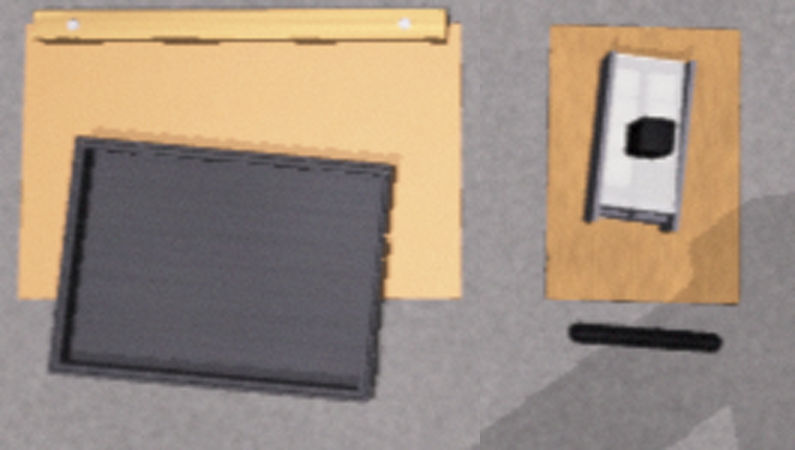

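The crop shows the tray turned about 5° against the paper, its lower-right end nearest the robot. The shaker lies about 8° clockwise of x, and the marker is in front of the mat. I'll go behind the tray with open fingers set square to the stop.

```bash
H="python3 -m handwheel"
$H '[1,0.91,-0.58,0,0,0,0.142, 1,0.91,-0.58,0,0,0,0.142, 1,0.91,-0.58,0,0,0,0.142, 1,0.91,-0.58,0,0,0,0.142]'
$H '[1,0.5,-0.91,0,0,0,0, 1,0.5,-0.91,0,0,0,0, 1,0.5,-0.91,0,0,0,0]' >/dev/null
$H '[1,0.3,-0.91,0,0,0,0, 1,0.3,-0.91,0,0,0,0, 1,0.3,-0.91,0,0,0,0]' >/dev/null
$H '[1,0.1,-0.91,0.2,0,0,0, 1,0.1,-0.91,0.2,0,0,0, 1,0.1,-0.91,0.2,0,0,0]' >/dev/null
$H '[1,0,-0.91,0.2,0,0,0, 1,0,-0.91,0.2,0,0,0, 1,0,-0.91,0.2,0,0,0]' >/dev/null
$H '[1,0,-0.91,0.2,0,0,0, 1,0,-0.91,0.2,0,0,0, 1,0,-0.91,0.2,0,0,0]' >/dev/null
$H '[1,-0.16,-0.91,0.2,0,0,0, 1,-0.16,-0.91,0.2,0,0,0, 1,-0.16,-0.91,0.2,0,0,0]' >/dev/null
$H '[1,-0.2,-0.91,0.2,0,0,0, 1,-0.2,-0.91,0.2,0,0,0, 1,-0.2,-0.91,0.2,0,0,0, 1,-0.2,-0.91,0.2,0,0,0]'
python3 -c "
from h import *
o=manip.get_obs();print(R.from_quat(o['tcp_rot']).as_matrix().round(3),o['q'])"
```

```text
time_s: 1.9
position: [282.0, -412.7, 261.2]
tcp_rot: [1.0, -0.016, 0.0, 0.0]
contact_force: [-0.4, -0.3, -0.2]
opening: 88.6
finger_force: 0.0
time_s: 4.1
position: [357.3, 219.9, 160.9]
tcp_rot: [1.0, -0.016, 0.0, 0.0]
contact_force: [0.6, -0.4, -0.2]
opening: 88.1
finger_force: 0.0
[[ 1.    -0.031  0.001]
 [-0.031 -1.    -0.001]
 [ 0.001  0.001 -1.   ]] [ 2.68336097e-01  2.71825578e-01  1.79880192e+00 -8.33637939e-04
  1.07035993e+00  1.87054662e+00]
```

```bash
H="python3 -m handwheel"
$H '[1,0,0,0.5,0,0,0, 1,0,0,1,0,0,0, 1,0,0,1,0,0,0]' >/dev/null
$H '[1,0,0,0.15,0,0,0, 1,0,0,0.31,0,0,0, 1,0,0,0.31,0,0,0]'
$H '[1,0.1,0,0,0,0,0, 1,0.2,0,0,0,0,0, 1,0.3,0,0,0,0,0, 1,0.4,0,0,0,0,0, 1,0.5,0,0,0,0,0, 1,0.5,0,0,0,0,0]'
python3 -c "
from h import *
save('top','t2')
for d in manip.silhouettes('top','tray')[:1]:
    m=d['pixels'].astype(np.uint8)
    c=max(cv2.findContours(m,0,1)[0],key=cv2.contourArea)
    print(d['confidence'],m.sum(),cv2.minAreaRect(np.array([ray('top',(p[0][1],p[0][0]),28)[:2] for p in c],np.float32)))"
```

```text
time_s: 4.7
position: [357.1, 219.9, 30.8]
tcp_rot: [1.0, -0.017, 0.0, 0.0]
contact_force: [-1.3, -0.3, -0.3]
opening: 88.3
finger_force: 0.0
time_s: 5.3
position: [407.6, 219.5, 29.9]
tcp_rot: [1.0, -0.016, 0.001, -0.0]
contact_force: [-0.3, -0.5, -0.2]
opening: 88.0
finger_force: 0.0
0.87 7213 ((498.0354919433594, 224.00546264648438), (225.4633026123047, 166.36917114257812), 87.85932922363281)
```

View pics/t2.png

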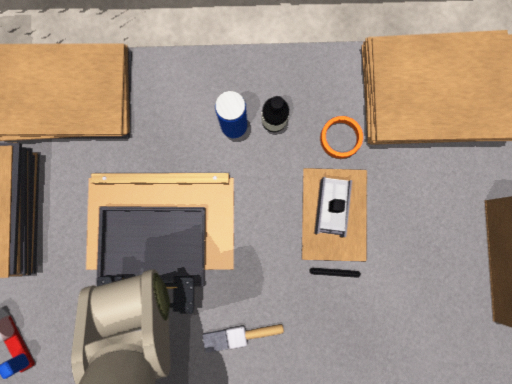

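The tray (top ~245,152) is now square to the stop with about 57 mm still to go. The bystanders have not moved.

```bash
H="python3 -m handwheel"
$H '[1,0.1,0,0,0,0,0, 1,0.2,0,0,0,0,0, 1,0.3,0,0,0,0,0, 1,0.4,0,0,0,0,0, 1,0.47,0,0,0,0,0, 1,0.51,0,0,0,0,0, 1,0.51,0,0,0,0,0]'
$H '[1,0.03,0,0,0,0,0, 1,0.03,0,0,0,0,0]' | grep -E "posi|contact"
$H '[1,0.03,0,0,0,0,0, 1,0.03,0,0,0,0,0]'| grep -E "posi|contact"
$H '[1,0.02,0,0,0,0,0, 1,0.02,0,0,0,0,0]'| grep -E "posi|contact"
cat >> h.py <<'E'
def tray():
    manip.capture('top')
    for d in manip.silhouettes('top','tray')[:1]:
        m=d['pixels'].astype(np.uint8)
        c=max(cv2.findContours(m,0,1)[0],key=cv2.contourArea)
        print(d['confidence'],m.sum(),cv2.minAreaRect(np.array([ray('top',(p[0][1],p[0][0]),28)[:2] for p in c],np.float32)))
E
python3 -c "
from h import *
tray()"
```

```text
time_s: 6.1
position: [457.4, 217.7, 29.8]
tcp_rot: [1.0, -0.016, 0.0, -0.0]
contact_force: [-0.2, -0.3, -1.1]
opening: 88.3
finger_force: 0.0
position: [459.8, 217.7, 29.8]
contact_force: [-0.8, -0.8, -0.7]
position: [462.7, 217.6, 29.8]
contact_force: [-2.4, -0.7, 0.3]
position: [463.0, 217.4, 29.6]
contact_force: [-7.7, 0.4, 6.2]
0.78 6835 ((554.3391723632812, 222.51925659179688), (226.9564971923828, 164.13072204589844), 87.14083099365234)
```

Contact with the stop (−7.7 N), and the tray is square at (554, 222). Next I move to the shaker.

```bash
H="python3 -m handwheel"
$H '[1,-0.2,0,0,0,0,0, 1,-0.2,0,-0.5,0,0,0, 1,-0.2,0,-1,0,0,0, 1,-0.2,0,-1,0,0,0]' >/dev/null
$H '[1,0.34,0.5,-0.6,0,0,0, 1,0.34,0.94,-0.6,0,0,0, 1,0.34,0.94,-0.6,0,0,0]' >/dev/null
$H '[1,0.34,0.5,0,0,0,0, 1,0.34,0.94,0,0,0,0, 1,0.34,0.94,0,0,0,0]' >/dev/null
python3 - <<'E'
from h import *
tray()
for k in range(2):
  for cam in("scene","top"):
    im=save(cam,f"{cam}{k}_m")
    for q,z in(("shaker",4),("mouth",35),("handle",90)):
        for d in manip.landmark_of(cam,q)[:2]: print(q,cam,np.round(d["centre"]),round(d["confidence"],2),np.round(ray(cam,d["centre"],z)))
a=cv2.imread("pics/scene0_m.png");b=cv2.imread("pics/top0_m.png")
a=cv2.resize(a[120:240,150:280],None,fx=3,fy=3,interpolation=2);b=cv2.resize(b[160:280,280:410],None,fx=3,fy=3,interpolation=2)
cv2.imwrite("pics/crop2.png",np.hstack([a,b]))
# predicted handle post outlines
for x,y,yaw in((568,-163,-8.5),):
    c,s=np.cos(np.radians(yaw)),np.sin(np.radians(yaw))
    for cam in("scene","top"):
        print(cam,[tuple(np.round(px(cam,(x+c*i-s*j,y+s*i+c*j,z)),1)) for i,j,z in((-12,-12,114),(12,-12,114),(12,12,114),(-12,12,114),(-59,-29,64),(-59,29,64),(59,29,64),(59,-29,64))])
print(manip.get_obs()['position'])
E
```

```text
0.81 7391 ((552.6727294921875, 223.55386352539062), (226.6562957763672, 166.1851043701172), 88.546875)
shaker scene [190. 211.] 0.8 [ 573. -163.    4.]
mouth scene [172. 229.] 0.63 [ 522. -148.   35.]
handle scene [161. 207.] 0.87 [ 569. -166.   90.]
mouth top [232. 330.] 0.56 [ 517. -156.   35.]
handle top [206. 337.] 0.68 [ 569. -164.   90.]
shaker scene [188. 212.] 0.9 [ 566. -165.    4.]
mouth scene [169. 227.] 0.65 [ 515. -160.   35.]
handle scene [158. 204.] 0.65 [ 567. -178.   90.]
shaker top [212. 331.] 0.92 [ 561. -164.    4.]
mouth top [232. 330.] 0.64 [ 517. -157.   35.]
handle top [207. 337.] 0.83 [ 567. -163.   90.]
scene [(np.float64(147.9), np.float64(208.3)), (np.float64(152.3), np.float64(199.7)), (np.float64(156.9), np.float64(206.2)), (np.float64(152.4), np.float64(214.9)), (np.float64(153.9), np.float64(221.9)), (np.float64(164.4), np.float64(237.2)), (np.float64(187.6), np.float64(196.4)), (np.float64(175.4), np.float64(181.5))]
top [(np.float64(212.4), np.float64(344.2)), (np.float64(200.3), np.float64(345.5)), (np.float64(198.8), np.float64(333.3)), (np.float64(210.9), np.float64(332.0)), (np.float64(237.4), np.float64(345.5)), (np.float64(233.9), np.float64(317.4)), (np.float64(177.1), np.float64(323.6)), (np.float64(180.5), np.float64(351.5))]
[506.52789538  28.08445635 189.76794319]
```

View pics/crop2.png

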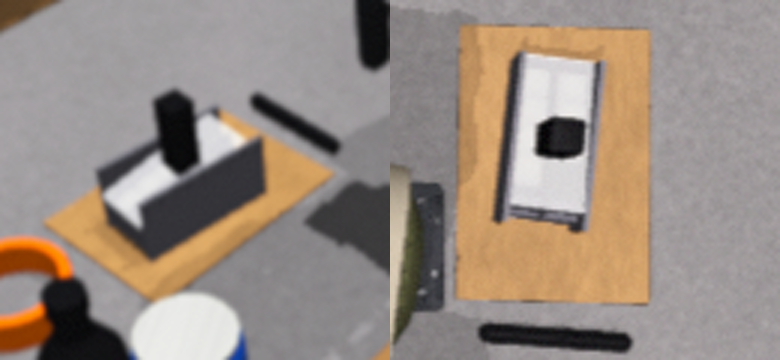

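The predicted outline of the post and box at (568, −163), yaw −8.5°, matches the crop corners. I'll grasp there.

```bash
H="python3 -m handwheel"
$H '[1,0.34,0.5,0,0,0,0, 1,0.34,0.945,0,0,0,0, 1,0.34,0.945,0,0,0,0]' >/dev/null
$H '[1,0.337,0.5,0,0,0,0.037, 1,0.337,0.945,0,0,0,0.037, 1,0.337,0.945,0,0,0,0.037, 1,0.337,0.945,0,0,0,0.037]' 
$H '[1,0,0,0.4,0,0,0, 1,0,0,0.8,0,0,0, 1,0,0,0.97,0,0,0, 1,0,0,0.97,0,0,0]'
$H '[0,0,0,0,0,0,0, 0,0,0,0,0,0,0, 0,0,0,0,0,0,0, 0,0,0,0,0,0,0, 0,0,0,0,0,0,0, 0,0,0,0,0,0,0]' 55
$H '[0,0,0,-0.1,0,0,0, 0,0,0,-0.3,0,0,0, 0,0,0,-0.6,0,0,0, 0,0,0,-0.7,0,0,0, 0,0,0,-0.7,0,0,0]'
python3 -c "
from h import *
a=save('scene','g_s');b=save('top','g_t')
cv2.imwrite('pics/g.png',np.hstack([cv2.resize(a[70:240,140:300],None,fx=2.4,fy=2.4),cv2.resize(b[120:290,250:410],None,fx=2.4,fy=2.4)])[:,:,::-1])
"
```

```text
time_s: 9.4
position: [567.8, -163.5, 189.3]
tcp_rot: [0.997, -0.075, -0.0, -0.0]
contact_force: [-0.2, -0.3, 0.4]
opening: 87.7
finger_force: 0.0
time_s: 9.8
position: [566.9, -160.7, 90.7]
tcp_rot: [0.997, -0.073, -0.002, -0.001]
contact_force: [0.4, 0.6, 0.7]
opening: 88.1
finger_force: 0.0
time_s: 10.4
position: [568.1, -163.1, 92.9]
tcp_rot: [0.997, -0.074, 0.0, 0.0]
contact_force: [0.1, 0.7, 0.2]
opening: 42.1
finger_force: 0.0
time_s: 10.9
position: [568.4, -163.2, 164.0]
tcp_rot: [0.997, -0.074, 0.001, 0.001]
contact_force: [0.2, 0.2, -3.9]
opening: 22.8
finger_force: 55.0
```

View pics/g.png

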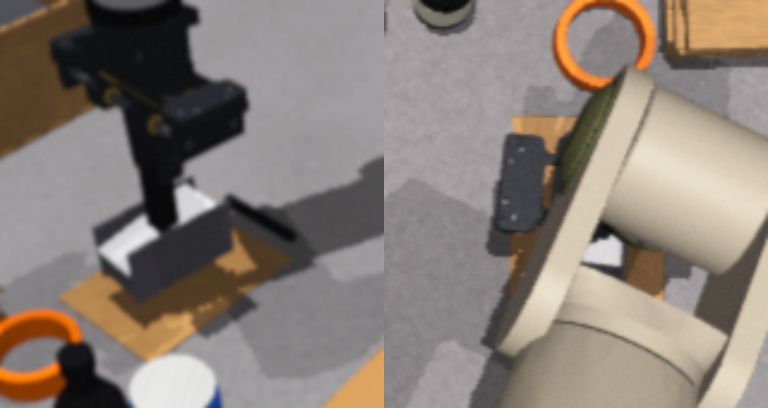

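The fingers were still closing as the lift began, so I'll measure how high on the post they hold.

```bash
python3 - <<'E'
from h import *
m=manip.get_obs();p=m['position'];Rm=R.from_quat(m['tcp_rot']).as_matrix()
x,y=p[:2]+3*Rm[:2,2]
c,s=np.cos(np.radians(-8.5)),np.sin(np.radians(-8.5))
im=cv2.imread('pics/g_s.png')
for z0,col in((p[2]-89,(0,255,0)),(p[2]-104,(0,0,255)),(p[2]-119,(255,0,0))):
    P=[px('scene',(x+c*i-s*j,y+s*i+c*j,z0+h))[::-1] for i,j,h in((59,29.5,60),(59,29.5,0),(-59,29.5,0),(-59,29.5,60),(59,29.5,60),(59,-29.5,60),(59,-29.5,0),(59,29.5,0))]
    big=(np.array(P)-[140,70])
    if z0==p[2]-89: out=cv2.resize(im[70:240,140:300],None,fx=4,fy=4,interpolation=2)[120:620]
    cv2.polylines(out,[(big*4-[0,120]).astype(int)],False,col,1)
cv2.imwrite('pics/gh.png',out[:, :500])
print(p,m['opening'])
E
```

```text
[ 567.60823798 -162.79155294  161.6815119 ] 22.965587514372526
```

View pics/gh.png

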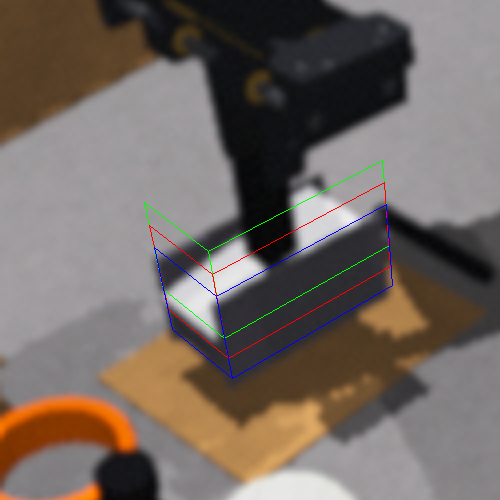

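The blue outline, with the grip 30 mm too high, matches the picture. I'll set the shaker down and grip it again lower.

```bash
H="python3 -m handwheel"
$H '[0,0,0,0.1,0,0,0, 0,0,0,0.2,0,0,0, 0,0,0,0.3,0,0,0, 0,0,0,0.36,0,0,0, 0,0,0,0.38,0,0,0, 0,0,0,0.38,0,0,0]'
$H '[0,0,0,0.01,0,0,0, 0,0,0,0.02,0,0,0, 0,0,0,0.02,0,0,0]'
$H '[0,0,0,0.01,0,0,0, 0,0,0,0.02,0,0,0, 0,0,0,0.02,0,0,0]'
```

```text
time_s: 11.6
position: [568.1, -161.6, 129.5]
tcp_rot: [0.997, -0.074, 0.001, -0.0]
contact_force: [-14.5, 12.8, 43.2]
opening: 23.5
finger_force: 55.0
time_s: 11.9
position: [568.1, -161.5, 129.4]
tcp_rot: [0.997, -0.073, 0.002, 0.0]
contact_force: [-20.3, 14.8, 58.6]
opening: 23.3
finger_force: 55.0
time_s: 12.2
position: [568.7, -161.6, 128.9]
tcp_rot: [0.997, -0.074, 0.004, 0.001]
contact_force: [-21.3, 17.2, 69.8]
opening: 23.0
finger_force: 55.1
```

```bash
H="python3 -m handwheel"
$H '[0,0,0,-0.07,0,0,0, 0,0,0,-0.07,0,0,0, 0.6,0,0,-0.07,0,0,0, 0.6,0,0,-0.07,0,0,0, 0.6,0,0,-0.07,0,0,0]'
$H '[0.7,0,0,0,0,0,0, 0.7,0,0,0.1,0,0,0, 0.7,0,0,0.25,0,0,0, 0.7,0,0,0.35,0,0,0, 0.7,0,0,0.35,0,0,0, 0.7,0,0,0.35,0,0,0]'
python3 -c "
from h import *
a=save('scene','g2_s');b=save('top','g2_t')
cv2.imwrite('pics/g2.png',np.hstack([cv2.resize(a[70:240,140:300],None,fx=2.4,fy=2.4),cv2.resize(b[120:290,250:410],None,fx=2.4,fy=2.4)])[:,:,::-1])
for q,z in(('shaker',4),('mouth',35)):
  for d in manip.landmark_of('scene',q)[:1]: print(q,d['confidence'],ray('scene',d['centre'],z).round())
"
```

```text
time_s: 12.7
position: [568.0, -163.1, 126.6]
tcp_rot: [0.997, -0.074, -0.001, -0.0]
contact_force: [-0.0, 0.5, -0.5]
opening: 45.0
finger_force: 0.0
time_s: 13.3
position: [568.1, -163.1, 92.6]
tcp_rot: [0.997, -0.074, -0.0, -0.0]
contact_force: [0.2, -0.5, 0.5]
opening: 61.9
finger_force: 0.0
shaker 0.6 [ 570. -165.    4.]
mouth 0.72 [ 522. -155.   35.]
```

View pics/g2.png

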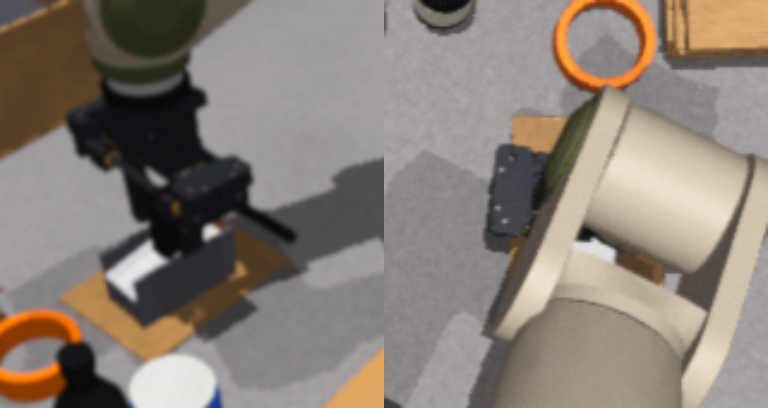

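Still upright on the mat. I'll close fully this time, then lift and carry it to the tray.

```bash
H="python3 -m handwheel"
$H '[0,0,0,0,0,0,0, 0,0,0,0,0,0,0, 0,0,0,0,0,0,0, 0,0,0,0,0,0,0, 0,0,0,0,0,0,0, 0,0,0,0,0,0,0, 0,0,0,0,0,0,0, 0,0,0,0,0,0,0, 0,0,0,0,0,0,0]' 60
python3 -c "
from h import *
print(manip.get_obs()['finger_force'])"
$H '[0,0,0,-0.1,0,0,0, 0,0,0,-0.3,0,0,0, 0,0,0,-0.5,0,0,0, 0,0,0,-0.65,0,0,0, 0,0,0,-0.7,0,0,0]'
$H '[0,-0.02,-0.15,0,0,0,-0.01, 0,-0.06,-0.4,0,0,0,-0.03, 0,-0.1,-0.65,0,0,0,-0.036, 0,-0.133,-0.89,0,0,0,-0.036]' >/dev/null
$H '[0,0.02,-0.29,0,0,0,0, 0,0.05,-0.58,0,0,0,0, 0,0.07,-0.863,0,0,0,0]' >/dev/null
$H '[0,0.02,-0.29,0,0,0,0, 0,0.05,-0.58,0,0,0,0, 0,0.07,-0.863,0,0,0,0]' >/dev/null
$H '[0,0.02,-0.29,0,0,0,0, 0,0.05,-0.58,0,0,0,0, 0,0.07,-0.863,0,0,0,0]' >/dev/null
$H '[0,0.02,-0.29,0,0,0,0, 0,0.05,-0.58,0,0,0,0, 0,0.07,-0.8,0,0,0,0, 0,0.07,-0.863,0,0,0,0, 0,0.07,-0.863,0,0,0,0]'
python3 -c "
from h import *
a=save('scene','c_s');b=save('top','c_t')
cv2.imwrite('pics/c.png',np.hstack([cv2.resize(a[150:350,230:450],None,fx=1.8,fy=1.8),cv2.resize(b[130:330,60:280],None,fx=1.8,fy=1.8)])[:,:,::-1])
o=manip.get_obs();print(o['q'])
"
```

```text
time_s: 14.4
position: [568.1, -163.0, 92.8]
tcp_rot: [0.997, -0.074, -0.0, -0.0]
contact_force: [-0.6, 0.9, -0.4]
opening: 23.8
finger_force: 60.0
59.99917907640338
time_s: 14.9
position: [568.5, -163.2, 164.7]
tcp_rot: [0.997, -0.074, 0.001, 0.001]
contact_force: [0.2, 0.7, -2.9]
opening: 23.7
finger_force: 60.0
time_s: 16.7
position: [607.4, 271.8, 161.7]
tcp_rot: [1.0, -0.017, -0.001, 0.0]
contact_force: [0.3, -0.8, -2.5]
opening: 23.6
finger_force: 60.0
[ 2.40934207e-01  6.58536612e-01  1.09350771e+00 -3.17053246e-04
  1.39077207e+00  1.84719115e+00]
```

View pics/c.png

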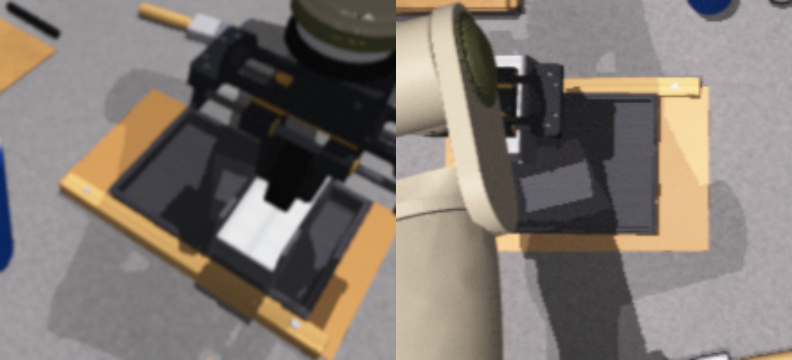

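The shaker hangs over the left quarter at the stop, the tray is flush along the stop, and no block is out. I'll lower it a little, tilt, and check with a block detector.

```bash
cat >> h.py <<'E'
def blocks(cams=("scene","top")):
    c,s=np.cos(np.radians(-2)),np.sin(np.radians(-2))
    for cam in cams:
        im=manip.capture(cam); cv2.imwrite(f"pics/last_{cam}.png",im[:,:,::-1])
        out=[]
        for d in manip.silhouettes(cam,"block0"):
            w=ray(cam,d["centre"],12)-[553.5,222.5,0]
            out.append((round(c*w[0]+s*w[1]),round(-s*w[0]+c*w[1]),round(d["confidence"],2),int(d["pixels"].sum())))
        print(cam,out)
    o=manip.get_obs();print(o["time_s"],o["position"].round(),"tilt",np.degrees(np.arccos(-R.from_quat(o["tcp_rot"]).as_matrix()[2,2])).round(1))
E
python3 -m handwheel '[0,0,0,0.1,0,0.04,0, 0,0,0,0.14,0,0.08,0, 0,0,0,0.14,0,0.111,0, 0,0,0,0.14,0,0.111,0]'|grep -E "contact|rot"
python3 -c "
from h import *
blocks()"
python3 -m handwheel '[0,0,0,0,0,0.03,0, 0,0,0,0,0,0.055,0, 0,0,0,0,0,0.02,0, 0,0,0,0,0,0,0, 0,0,0,0,0,0,0]'|grep -E "contact|rot"
python3 -c "
from h import *
blocks()"
```

```text
tcp_rot: [0.985, -0.017, 0.173, 0.004]
contact_force: [0.5, 0.4, -2.4]
scene []
top []
17.4 [609. 270. 149.] tilt 19.9
tcp_rot: [0.985, -0.018, 0.174, 0.003]
contact_force: [-0.5, -0.2, -2.1]
scene [(8, -20, 0.52, 5620)]
top [(107, 79, 0.18, 1101)]
18.1 [608. 271. 148.] tilt 20.0
```

```bash
cat >> h.py <<'E'
def blobs(cams=("scene","top")):
    c,s=np.cos(np.radians(-2)),np.sin(np.radians(-2))
    cor=[(553.5+c*i-s*j,222.5+s*i+c*j,20) for i,j in((-80,-110),(80,-110),(80,110),(-80,110))]
    for cam in cams:
        im=manip.capture(cam); cv2.imwrite(f"pics/last_{cam}.png",im[:,:,::-1])
        reg=np.zeros(im.shape[:2],np.uint8);cv2.fillPoly(reg,[np.array([px(cam,p)[::-1] for p in cor]).astype(int)],1)
        w=((im.min(2)>110)&(im.max(2).astype(int)-im.min(2)<45)).astype(np.uint8)*reg
        n,_,st,ce=cv2.connectedComponentsWithStats(w)
        out=[]
        for k in range(1,n):
            if st[k,4]<15: continue
            v=ray(cam,ce[k][::-1],14)-[553.5,222.5,0]
            out.append((round(c*v[0]+s*v[1]),round(-s*v[0]+c*v[1]),int(st[k,4])))
        print(cam,out)
    o=manip.get_obs();print(o["time_s"],o["position"].round(),"tilt",np.degrees(np.arccos(-R.from_quat(o["tcp_rot"]).as_matrix()[2,2])).round(1))
E
python3 -c "
from h import *
blobs()"
python3 -m handwheel '[0,0,0,0,0,0.04,0, 0,0,0,0,0,0.083,0, 0,0,0,0,0,0.04,0, 0,0,0,0,0,0,0, 0,0,0,0,0,0,0]'|grep -E "contact"
python3 -c "
from h import *
blobs()"
python3 -m handwheel '[0,0,0,0,0,0.045,0, 0,0,0,0,0,0.09,0, 0,0,0,0,0,0.11,0, 0,0,0,0,0,0.06,0, 0,0,0,0,0,0,0, 0,0,0,0,0,0,0]'|grep -E "contact"
python3 -c "
from h import *
blobs()
a=cv2.imread('pics/last_scene.png');b=cv2.imread('pics/last_top.png')
cv2.imwrite('pics/p1.png',np.hstack([cv2.resize(a[150:350,230:450],None,fx=1.8,fy=1.8),cv2.resize(b[130:330,60:280],None,fx=1.8,fy=1.8)]))"
```

```text
scene [(23, 36, 1227)]
top [(42, 50, 31)]
18.2 [608. 271. 149.] tilt 20.0
contact_force: [-0.2, 0.2, -3.0]
scene [(24, 36, 1233)]
top [(42, 50, 29)]
18.8 [609. 271. 149.] tilt 20.2
contact_force: [0.7, 0.3, -2.3]
scene [(22, 36, 1240)]
top [(43, 50, 38)]
19.5 [609. 271. 149.] tilt 20.2
```

View pics/p1.png

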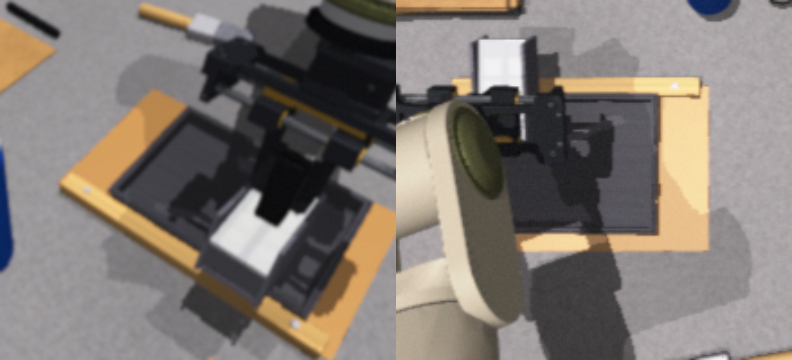

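No block is out yet. In the scene view, the shaker hides the middle of the left half of the tray. I'll use stronger pulses.

```bash

python3 -m handwheel '[0,0,0,0,0,0.047,0, 0,0,0,0,0,0.094,0, 0,0,0,0,0,0.125,0, 0,0,0,0,0,0.125,0, 0,0,0,0,0,0.08,0, 0,0,0,0,0,0.03,0, 0,0,0,0,0,0,0, 0,0,0,0,0,0,0]'|grep -E "contact"
python3 -c "
from h import *
blobs()"
python3 -m handwheel '[0,0,0,0,0,0.047,0, 0,0,0,0,0,0.094,0, 0,0,0,0,0,0.139,0, 0,0,0,0,0,0.139,0, 0,0,0,0,0,0.139,0, 0,0,0,0,0,0.1,0, 0,0,0,0,0,0.05,0, 0,0,0,0,0,0,0, 0,0,0,0,0,0,0]'|grep -E "contact"
python3 -c "
from h import *
blobs()"
```

```text
contact_force: [1.7, 0.1, -1.9]
scene [(24, 36, 1244), (-24, 78, 20)]
top [(43, 50, 37), (-23, 65, 21), (-30, 41, 81)]
20.4 [609. 271. 148.] tilt 20.2
contact_force: [-0.0, -0.2, -1.8]
scene [(22, 38, 1225)]
top [(42, 51, 29), (-8, 62, 55), (-26, 65, 21), (-31, 41, 80)]
21.4 [610. 271. 150.] tilt 20.1
```

At least three blocks have dropped, all in quarter (−x,+y); they fly about 60 mm beyond the mouth. I'll turn the shaker so the mouth points along −y, which gives the flight more room.

```bash
H="python3 -m handwheel"
$H '[0,0,0,0,0,-0.04,0, 0,0,0,0,0,-0.08,0, 0,0,0,0,0,-0.111,0, 0,0,0,0,0,-0.111,0]' >/dev/null
$H '[0,-0.05,-0.1,0,0,0,-0.047, 0,-0.1,-0.2,0,0,0,-0.094, 0,-0.14,-0.3,0,0,0,-0.141, 0,-0.14,-0.375,0,0,0,-0.188, 0,-0.14,-0.375,0,0,0,-0.235, 0,-0.14,-0.375,0,0,0,-0.25]' >/dev/null
$H '[0,0,0,0,0,0,-0.047, 0,0,0,0,0,0,-0.094, 0,0,0,0,0,0,-0.141, 0,0,0,0,0,0,-0.188, 0,0,0,0,0,0,-0.235, 0,0,0,0,0,0,-0.25, 0,0,0,0,0,0,-0.25]'
python3 -c "
from h import *
blobs();blobs()
print(R.from_quat(manip.get_obs()['tcp_rot']).as_matrix().round(3),manip.get_obs()['q'].round(2))"
```

```text
time_s: 23.1
position: [594.9, 309.3, 148.3]
tcp_rot: [0.719, 0.695, 0.001, 0.001]
contact_force: [1.2, 0.7, -2.1]
opening: 23.8
finger_force: 60.0
scene []
top [(45, 90, 499), (4, 21, 52), (-19, 69, 154), (-30, 41, 98)]
23.2 [595. 309. 149.] tilt 0.1
scene []
top [(45, 90, 497), (4, 22, 49), (-8, 64, 66), (-27, 72, 86), (-30, 40, 99)]
23.3 [595. 309. 149.] tilt 0.1
[[ 0.036  0.999  0.001]
 [ 0.999 -0.036  0.   ]
 [ 0.     0.001 -1.   ]] [ 0.3   0.68  1.09 -0.    1.37  0.34]
```

```bash
H="python3 -m handwheel"
$H '[0,0,0,0,0,0.04,0, 0,0,0,0,0,0.08,0, 0,0,0,0,0,0.111,0, 0,0,0,0,0,0.111,0]' |grep -E "rot|posi"
python3 -c "
from h import *
blobs();print(R.from_quat(manip.get_obs()['tcp_rot']).as_matrix().round(2)[:,2],manip.get_obs()['q'].round(2))"
$H '[0,0,0,0,0,0.047,0, 0,0,0,0,0,0.094,0, 0,0,0,0,0,0.117,0, 0,0,0,0,0,0.117,0, 0,0,0,0,0,0.08,0, 0,0,0,0,0,0.03,0, 0,0,0,0,0,0,0, 0,0,0,0,0,0,0]'|grep -E "contact"
python3 -c "
from h import *
blobs();blobs(['top'])"
```

```text
position: [595.8, 307.2, 148.2]
tcp_rot: [0.71, 0.683, 0.125, -0.121]
scene [(-21, 81, 97)]
top [(52, 84, 831), (-19, 47, 1946), (-79, 82, 22)]
23.8 [596. 309. 149.] tilt 19.8
[ 0.01  0.34 -0.94] [0.19 0.64 1.23 0.36 1.22 0.11]
contact_force: [0.5, -0.3, -2.6]
scene [(-22, 80, 117)]
top [(51, 86, 791), (-19, 49, 1912), (-79, 81, 15)]
24.7 [595. 310. 149.] tilt 20.0
top [(51, 85, 817), (-19, 48, 1928), (-79, 82, 18)]
24.75 [595. 309. 149.] tilt 20.0
```

```bash
H="python3 -m handwheel"
sed -i 's/im.min(2)>110/im.min(2)>TH/; s/^def blobs/TH=90\ndef blobs/' h.py
python3 -c "
from h import *
blobs(['scene'])"
$H '[0,0,0,0,0,0.047,0, 0,0,0,0,0,0.094,0, 0,0,0,0,0,0.136,0, 0,0,0,0,0,0.136,0, 0,0,0,0,0,0.08,0, 0,0,0,0,0,0.03,0, 0,0,0,0,0,0,0, 0,0,0,0,0,0,0]'|grep -E "contact"
python3 -c "
from h import *
blobs(['scene'])"
```

```text
scene [(7, 22, 80), (-21, 80, 124), (38, 42, 85), (55, 67, 86)]
24.8 [596. 309. 148.] tilt 20.0
contact_force: [-0.7, 0.4, -1.0]
scene [(5, 22, 92), (-22, 79, 138), (38, 42, 88), (55, 67, 86)]
25.65 [596. 310. 150.] tilt 20.0
```

View pics/last_scene.png

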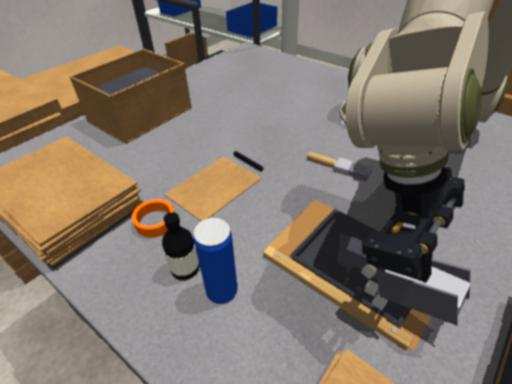

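The picture shows three blocks at about (371,271), (372,287) and (379,302), all in the +x,+y quarter. With three in −x,+y, six are already out. The last goes into −x,−y. After that I can shake the tray itself along y to bring some blocks over the middle line, with nothing touching them.

```bash
H="python3 -m handwheel"
$H '[0,0,0,0,0,-0.04,0, 0,0,0,0,0,-0.08,0, 0,0,0,0,0,-0.111,0, 0,0,0,0,0,-0.111,0]' >/dev/null
$H '[0,-0.2,-0.14,0,0,0,0, 0,-0.4,-0.28,0,0,0,0, 0,-0.565,-0.395,0,0,0,0]' >/dev/null
$H '[0,-0.2,-0.14,0,0,0,0, 0,-0.4,-0.28,0,0,0,0, 0,-0.565,-0.395,0,0,0,0, 0,-0.565,-0.395,0,0,0,0]' |grep pos
python3 -c "
from h import *
blobs()"
$H '[0,0,0,0,0,0.047,0, 0,0,0,0,0,0.094,0, 0,0,0,0,0,0.141,0, 0,0,0,0,0,0.188,0, 0,0,0,0,0,0.225,0, 0,0,0,0,0,0.235,0, 0,0,0,0,0,0.235,0]'|grep -E "contact|rot"
python3 -c "
from h import *
blobs()"
$H '[0,0,0,0,0,0,0, 0,0,0,0,0,0.025,0, 0,0,0,0,0,0.025,0, 0,0,0,0,0,0,0, 0,0,0,0,0,0.03,0, 0,0,0,0,0,0.03,0]'|grep -E "contact|rot"
python3 -c "
from h import *
blobs()"
```

```text
position: [511.4, 196.8, 148.6]
scene [(10, 58, 976), (5, 22, 150)]
top [(-25, 55, 2736), (-43, -47, 281)]
26.85 [513. 198. 149.] tilt 0.2
tcp_rot: [0.672, 0.647, 0.259, -0.25]
contact_force: [0.1, 0.4, -2.2]
scene [(13, 54, 1130)]
top [(-18, 66, 1597), (40, -5, 45), (26, -90, 41), (6, 22, 111), (-61, -78, 430), (-32, -8, 30), (-59, -7, 16)]
27.65 [513. 199. 149.] tilt 42.2
tcp_rot: [0.658, 0.635, 0.29, -0.281]
contact_force: [-0.5, -0.5, -2.5]
scene [(13, 54, 1126)]
top [(80, 20, 33), (56, 21, 141), (67, -98, 22), (-17, 71, 1796), (31, -13, 75), (-50, -92, 381), (7, 22, 109), (-44, -15, 63)]
28.35 [513. 199. 149.] tilt 47.5
```

```bash
python3 -c "
import h
for t in(90,110,130,150):
    h.TH=t;print(t);h.blobs()"
```

```text
90
scene [(13, 54, 1125)]
top [(80, 21, 34), (67, -99, 23), (-15, 71, 1844), (60, 18, 39), (34, -12, 87), (40, 18, 20), (18, -59, 19), (-50, -91, 383), (6, 22, 111), (-42, -15, 61)]
28.45 [513. 199. 149.] tilt 47.6
110
scene [(4, 21, 124), (-20, 68, 234), (26, 53, 272), (52, 66, 164)]
top [(39, 59, 279), (35, -15, 40), (-53, -91, 351), (7, 21, 95), (-5, 65, 58), (-43, 68, 889), (-38, -15, 42)]
28.55 [513. 199. 149.] tilt 47.6
130
scene [(3, 21, 110), (-21, 68, 190), (26, 54, 240), (52, 66, 146)]
top [(39, 59, 260), (34, -15, 26), (6, 22, 88), (-4, 65, 48), (-43, 67, 861), (-58, -92, 300), (-40, -15, 24)]
28.65 [513. 199. 149.] tilt 47.7
150
scene [(3, 21, 90), (-21, 68, 150), (25, 54, 215), (52, 66, 128)]
top [(55, 68, 86), (30, 55, 156), (7, 22, 81), (-4, 65, 47), (-43, 67, 819), (-35, -82, 29)]
28.75 [513. 199. 149.] tilt 47.7
```

The top view now gives four blocks in +x,+y and three in −x,+y, so all seven are out and all at y > 0. I'll return the shaker to the mat, then jerk the tray.

```bash
H="python3 -m handwheel"
$H '[0,0,0,0,0,-0.047,0, 0,0,0,0,0,-0.094,0, 0,0,0,0,0,-0.141,0, 0,0,0,0,0,-0.188,0, 0,0,0,0,0,-0.235,0, 0,0,0,0,0,-0.265,0, 0,0,0,0,0,-0.265,0]' |grep -E "rot"
$H '[0,-0.15,0.02,0,0,0,0.047, 0,-0.3,0.04,0,0,0,0.094, 0,-0.45,0.06,0,0,0,0.141, 0,-0.6,0.09,0,0,0,0.188, 0,-0.75,0.11,0,0,0,0.235, 0,-0.896,0.13,0,0,0,0.25]' >/dev/null
$H '[0,-0.08,0.15,0,0,0,0.047, 0,-0.16,0.3,0,0,0,0.094, 0,-0.25,0.45,0,0,0,0.141, 0,-0.33,0.6,0,0,0,0.188, 0,-0.42,0.75,0,0,0,0.235, 0,-0.5,0.83,0,0,0,0.25]' >/dev/null
$H '[0,0.05,0.35,0,0,0,0, 0,0.1,0.7,0,0,0,0, 0,0.13,0.89,0,0,0,0]' >/dev/null
$H '[0,0.05,0.35,0,0,0,0, 0,0.1,0.7,0,0,0,0, 0,0.13,0.89,0,0,0,0, 0,0.13,0.89,0,0,0,0, 0,0.13,0.89,0,0,0,0]'
python3 -c "
import h
for t in(110,150):
    h.TH=t;h.blobs()
h.tray()"
```

```text
tcp_rot: [0.719, 0.695, -0.0, 0.0]
time_s: 31.45
position: [561.8, -164.1, 148.5]
tcp_rot: [1.0, -0.017, -0.0, -0.001]
contact_force: [0.6, 0.1, -1.5]
opening: 23.1
finger_force: 60.0
scene [(-26, 58, 363), (3, 21, 133), (26, 54, 270), (52, 66, 157)]
top [(39, 59, 278), (6, 22, 109), (-18, 69, 184), (-31, 41, 105)]
31.55 [ 562. -163.  149.] tilt 0.1
scene [(-34, 40, 98), (3, 21, 106), (-22, 67, 187), (32, 42, 95), (20, 63, 113), (52, 66, 125)]
top [(55, 67, 85), (30, 55, 157), (6, 22, 84), (-17, 69, 166), (-30, 41, 84)]
31.65 [ 562. -164.  149.] tilt 0.0
0.7 866 ((630.029541015625, -134.02737426757812), (60.199398040771484, 49.69326400756836), 87.97114562988281)
```

All seven blocks are confirmed in the tray. I'll set the shaker down.

```bash
H="python3 -m handwheel"
$H '[0,0,0,0.15,0,0,0, 0,0,0,0.3,0,0,0, 0,0,0,0.45,0,0,0, 0,0,0,0.53,0,0,0, 0,0,0,0.55,0,0,0, 0,0,0,0.55,0,0,0]'
$H '[0,0,0,0.01,0,0,0, 0,0,0,0.01,0,0,0]' | grep -E "pos|cont"
```

```text
time_s: 32.35
position: [562.3, -164.7, 94.0]
tcp_rot: [1.0, -0.018, 0.0, 0.0]
contact_force: [-0.7, 0.3, -1.9]
opening: 23.5
finger_force: 60.0
position: [562.4, -164.9, 93.2]
contact_force: [-0.2, -0.8, -1.9]
```

```bash
H="python3 -m handwheel"
$H '[0,0,0,0.01,0,0,0, 0,0,0,0.01,0,0,0]' | grep -E "pos|cont"
$H '[1,0,0,0,0,0,0, 1,0,0,0,0,0,0, 1,0,0,0,0,0,0, 1,0,0,0,0,0,0, 1,0,0,0,0,0,0, 1,0,0,0,0,0,0]' | grep -E "pos|cont|open"
$H '[1,0,0,-0.4,0,0,0, 1,0,0,-0.9,0,0,0, 1,0,0,-1,0,0,0]' | grep -E "pos|cont"
python3 -c "
from h import *
manip.capture('scene')
for q,z in(('shaker',4),('mouth',35),('handle',90)):
  for d in manip.landmark_of('scene',q)[:1]: print(q,d['confidence'],ray('scene',d['centre'],z).round())
"
```

```text
position: [562.5, -164.9, 92.7]
contact_force: [-1.2, 0.8, 5.8]
position: [562.2, -164.8, 91.7]
contact_force: [-1.1, -0.7, -0.2]
opening: 69.5
position: [563.7, -165.5, 197.1]
contact_force: [0.4, -0.8, -0.4]
shaker 0.71 [ 563. -160.    4.]
mouth 0.6 [ 504. -179.   35.]
handle 0.7 [ 565. -169.   90.]
```

The shaker stands on the mat. Next I grip the tray's −y wall, far from the blocks, with the inside finger near y −90 and the blocks at y ≥ 22.

```bash
H="python3 -m handwheel"
$H '[0.4,-0.03,-0.45,0,0,0,0, 0.4,-0.077,-0.932,0,0,0,0, 0.4,-0.077,-0.932,0,0,0,0]' >/dev/null
$H '[0.4,-0.03,-0.45,0,0,0,0, 0.4,-0.077,-0.932,0,0,0,0, 0.4,-0.077,-0.932,0,0,0,0]' >/dev/null
$H '[0.4,-0.03,-0.45,0,0,0,0, 0.4,-0.077,-0.932,0,0,0,0, 0.4,-0.077,-0.932,0,0,0,0, 0.4,-0.077,-0.932,0,0,0,0]'
python3 -c "
import h,numpy as np
h.TH=150;h.blobs();h.tray()
# tray corners of -y wall from dark mask in scene
h.manip.capture('scene')
for q in ('tray',):
  for d in h.manip.landmark_of('scene',q)[:1]: print(d['confidence'],h.ray('scene',d['centre'],0).round())"
```

```text
time_s: 34.85
position: [548.8, 115.4, 190.4]
tcp_rot: [1.0, -0.017, -0.001, 0.0]
contact_force: [-0.2, -0.8, -0.4]
opening: 35.3
finger_force: 0.0
scene [(-34, 40, 100), (3, 20, 108), (-23, 67, 194), (25, 54, 218), (52, 66, 128)]
top [(-6, -106, 233), (-8, 65, 855), (17, -29, 2821)]
34.95 [549. 114. 191.] tilt 0.1
0.88 2080 ((554.9260864257812, 312.1965026855469), (45.060821533203125, 166.43299865722656), 88.18714141845703)
0.78 [553. 226.   0.]
```

```bash
H="python3 -m handwheel"
$H '[0.4,0,0,0.45,0,0,0, 0.4,0,0,0.8,0,0,0, 0.4,0,0,0.8,0,0,0]' >/dev/null
$H '[0.4,0,0,0.3,0,0,0, 0.4,0,0,0.6,0,0,0, 0.4,0,0,0.8,0,0,0, 0.4,0,0,0.8,0,0,0, 0.4,0,0,0.8,0,0,0]'
$H '[0,0,0,0,0,0,0, 0,0,0,0,0,0,0, 0,0,0,0,0,0,0, 0,0,0,0,0,0,0, 0,0,0,0,0,0,0, 0,0,0,0,0,0,0]' 40
$H '[0,-0.02,0,0,0,0,0, 0,-0.04,0,0,0,0,0, 0,-0.04,0,0,0,0,0]'
python3 -c "
import h
h.TH=150;h.blobs(['scene'])"
```

```text
time_s: 35.95
position: [550.0, 115.2, 33.4]
tcp_rot: [1.0, -0.018, 0.001, -0.0]
contact_force: [-0.3, 0.5, 0.9]
opening: 35.0
finger_force: 0.0
time_s: 36.55
position: [549.2, 115.6, 32.2]
tcp_rot: [1.0, -0.018, 0.0, -0.0]
contact_force: [-1.4, 0.3, 6.1]
opening: 3.5
finger_force: 40.0
time_s: 36.85
position: [545.6, 115.5, 32.2]
tcp_rot: [1.0, -0.018, 0.001, -0.0]
contact_force: [3.2, -0.4, 6.2]
opening: 3.7
finger_force: 40.0
scene [(-36, 39, 99), (2, 19, 100), (-23, 66, 182), (31, 40, 90), (19, 61, 113), (51, 64, 122)]
36.9 [546. 115.  32.] tilt 0.1
```

Gripped on the 4 mm wall. Sawtooth jerk: abrupt start to +y, gentle reversal, abrupt stop.

```bash
H="python3 -m handwheel"
$H '[0,0,-0.5,0,0,0,0, 0,0,-0.82,0,0,0,0, 0,0,-0.98,0,0,0,0, 0,0,-0.95,0,0,0,0, 0,0,-0.75,0,0,0,0, 0,0,-0.4,0,0,0,0, 0,0,0,0,0,0,0, 0,0,0,0,0,0,0, 0,0,0,0,0,0,0]'
python3 -c "
import h
h.TH=150;h.blobs(['scene']);h.manip.get_obs()"
```

```text
time_s: 37.8
position: [544.9, 113.7, 32.2]
tcp_rot: [1.0, -0.018, -0.0, 0.001]
contact_force: [-0.5, -6.8, 9.0]
opening: 3.5
finger_force: 40.0
scene [(-38, 4, 92), (-1, -15, 82), (-26, 31, 171), (22, 16, 187), (49, 28, 112)]
37.85 [545. 114.  32.] tilt 0.1
```

One jerk moved every block −36 mm along y. A smaller one should finish it.

```bash
H="python3 -m handwheel"
$H '[0,0,-0.4,0,0,0,0, 0,0,-0.65,0,0,0,0, 0,0,-0.75,0,0,0,0, 0,0,-0.7,0,0,0,0, 0,0,-0.5,0,0,0,0, 0,0,-0.25,0,0,0,0, 0,0,0,0,0,0,0, 0,0,0,0,0,0,0, 0,0,0,0,0,0,0]' | grep -E "pos|cont|time"
python3 -c "
import h
h.TH=150;h.blobs(['scene'])
h.TH=180;h.blobs(['scene'])"
```

```text
time_s: 38.75
position: [544.9, 114.0, 32.2]
contact_force: [-0.2, -6.0, 8.9]
scene [(-38, -11, 86), (-27, 15, 169), (28, -12, 83), (16, 10, 103), (48, 12, 109)]
38.8 [545. 114.  32.] tilt 0.1
scene [(-39, -11, 70), (-27, 16, 138), (27, -12, 67), (16, 11, 86), (48, 13, 90)]
38.85 [545. 114.  32.] tilt 0.1
```

```bash
H="python3 -m handwheel"
$H '[0,0.02,0,0,0,0,0, 0,0.04,0,0,0,0,0, 0,0.045,0,0,0,0,0, 0,0.045,0,0,0,0,0]' | grep -E "pos|cont|time"
$H '[0.4,0,0,0,0,0,0, 0.4,0,0,0,0,0,0, 0.4,0,0,0,0,0,0, 0.4,0,0,0,0,0,0]' | grep -E "open|cont"
$H '[0.4,0,0,-0.3,0,0,0, 0.4,0,0,-0.7,0,0,0, 0.4,0,0,-1,0,0,0]' >/dev/null
$H '[0.4,-0.3,0.45,-0.5,0,0,0, 0.4,-0.6,0.9,-0.5,0,0,0, 0.4,-0.6,0.9,-0.5,0,0,0]' >/dev/null
$H '[0.4,-0.3,0.45,0,0,0,0, 0.4,-0.6,0.9,0,0,0,0, 0.4,-0.6,0.9,0,0,0,0]' >/dev/null
$H '[0.4,-0.3,0.45,0,0,0,0, 0.4,-0.6,0.9,0,0,0,0, 0.4,-0.6,0.9,0,0,0,0, 0.4,-0.6,0.9,0,0,0,0]'|grep -E "pos|time"
python3 -c "
import h
h.TH=150;h.blobs();h.tray()
h.TH=190;h.blobs(['top'])
h.manip.capture('scene')
for q,z in(('shaker',4),('mat',0),('tape',0),('marker',0)):
  for c in('scene','top'):
    for d in h.manip.landmark_of(c,q)[:1]: print(q,c,d['confidence'],h.ray(c,d['centre'],z).round())"
```

```text
time_s: 39.25
position: [547.6, 115.0, 32.2]
contact_force: [-8.9, -3.1, 15.3]
contact_force: [-0.1, -0.5, -0.1]
opening: 33.1
time_s: 40.95
position: [359.9, -148.8, 181.8]
scene [(-37, -11, 86), (0, -31, 89), (-26, 16, 162), (22, 2, 176), (48, 14, 108)]
top [(52, 15, 89), (27, 4, 152), (3, -29, 89), (-21, 18, 158), (-34, -10, 90)]
41.05 [ 361. -147.  182.] tilt 0.0
0.97 7408 ((549.2063598632812, 220.4732666015625), (225.59510803222656, 166.53268432617188), 89.14228057861328)
top [(52, 16, 72), (27, 4, 136), (3, -29, 76), (-10, 14, 59), (-29, 22, 80), (-34, -10, 80)]
41.2 [ 361. -147.  182.] tilt 0.0
shaker scene 0.66 [ 440. -158.    4.]
shaker top 0.91 [ 553. -168.    4.]
mat scene 0.8 [ 561. -166.    0.]
tape scene 0.58 [ 727. -182.    0.]
tape top 0.59 [ 718. -194.    0.]
marker scene 0.75 [ 435. -163.    0.]
marker top 0.61 [ 429. -165.    0.]
```

Step 2 looks met: the quarters hold about 1, 2, 2 and 2 blocks. The tray ended about 4 mm off the stop, so I'll nudge it flush slowly.

```bash
H="python3 -m handwheel"
$H '[1,0.08,-0.45,0,0,0,0, 1,0.17,-0.93,0,0,0,0, 1,0.17,-0.93,0,0,0,0]' >/dev/null
$H '[1,0.08,-0.45,0,0,0,0, 1,0.17,-0.93,0,0,0,0, 1,0.17,-0.93,0,0,0,0]' >/dev/null
$H '[1,0.08,-0.45,0,0,0,0, 1,0.17,-0.93,0,0,0,0, 1,0.17,-0.93,0,0,0,0]' >/dev/null
$H '[1,0.08,-0.45,0.3,0,0,0, 1,0.17,-0.93,0.75,0,0,0, 1,0.17,-0.93,0.75,0,0,0, 1,0.17,-0.93,0.75,0,0,0]' | grep pos
$H '[1,0,0,0.4,0,0,0, 1,0,0,0.76,0,0,0, 1,0,0,0.76,0,0,0, 1,0,0,0.76,0,0,0]' | grep -E "pos|time"
python3 -c "
import h
h.tray()"
```

```text
position: [441.0, 221.2, 104.8]
time_s: 43.35
position: [441.9, 220.2, 31.9]
0.9 7069 ((550.6013793945312, 221.355224609375), (226.99729919433594, 165.89373779296875), 88.54875946044922)
```

```bash
H="python3 -m handwheel"
$H '[1,0.05,0,0,0,0,0, 1,0.1,0,0,0,0,0, 1,0.13,0,0,0,0,0, 1,0.15,0,0,0,0,0, 1,0.17,0,0,0,0,0, 1,0.18,0,0,0,0,0]' | grep -E "pos|cont"
$H '[1,0.01,0,0,0,0,0, 1,0.02,0,0,0,0,0, 1,0.02,0,0,0,0,0]' | grep -E "pos|cont"
$H '[1,0.01,0,0,0,0,0, 1,0.02,0,0,0,0,0, 1,0.02,0,0,0,0,0]' | grep -E "pos|cont"
```

```text
position: [459.3, 220.7, 30.7]
contact_force: [0.1, 0.4, -0.4]
position: [461.0, 220.7, 30.6]
contact_force: [-1.8, 1.8, 0.4]
position: [462.8, 220.5, 30.6]
contact_force: [-3.9, 1.3, 1.1]
```

```bash
H="python3 -m handwheel"
$H '[1,0.01,0,0,0,0,0, 1,0.01,0,0,0,0,0]' | grep -E "pos|cont"
$H '[1,-0.1,0,0,0,0,0, 1,-0.25,0,0,0,0,0, 1,-0.25,0,0,0,0,0]' >/dev/null
$H '[1,0,0,-0.4,0,0,0, 1,0,0,-0.9,0,0,0, 1,-0.2,0,-1,0,0,0]' >/dev/null
$H '[1,-0.3,0.45,-0.5,0,0,0, 1,-0.3,0.9,-0.5,0,0,0, 1,-0.3,0.9,-0.5,0,0,0]' >/dev/null
$H '[1,0,0.45,0,0,0,0, 1,0,0.9,0,0,0,0, 1,0,0.9,0,0,0,0, 1,0,0.9,0,0,0,0, 1,0,0.9,0,0,0,0]'|grep -E "pos|time"
python3 -c "
import h
h.TH=150;h.blobs();h.tray()
h.TH=190;h.blobs(['top'])
h.manip.capture('top');h.manip.capture('scene')
for q,z in(('shaker',4),('handle',90),('mouth',35),('mat',0),('tape',0),('marker',0),('flask',0),('bottle',0)):
  for c in('scene','top'):
    for d in h.manip.landmark_of(c,q)[:1]: print(q,c,round(d['confidence'],2),h.ray(c,d['centre'],z).round())"
```

```text
position: [462.9, 220.5, 30.6]
contact_force: [-7.5, 0.3, 3.5]
time_s: 46.25
position: [383.1, 44.0, 180.7]
scene [(-35, -11, 87), (2, -32, 91), (-23, 16, 165), (31, -12, 83), (20, 10, 102), (52, 13, 109)]
top [(55, 14, 82), (29, 2, 158), (6, -30, 85), (-8, 13, 67), (-27, 21, 85), (-31, -11, 88)]
46.35 [383.  44. 181.] tilt 0.0
0.74 98 ((526.0137329101562, 241.0340118408203), (23.486783981323242, 19.059677124023438), 88.60332489013672)
top [(56, 14, 75), (38, -9, 63), (23, 12, 72), (6, -30, 76), (-7, 13, 55), (-27, 22, 77), (-31, -10, 78)]
46.5 [383.  44. 181.] tilt 0.0
shaker scene 0.76 [ 565. -164.    4.]
shaker top 0.83 [ 556. -167.    4.]
handle scene 0.58 [ 562. -172.   90.]
handle top 0.92 [ 565. -166.   90.]
mouth scene 0.97 [ 511. -166.   35.]
mouth top 0.65 [ 510. -168.   35.]
mat scene 0.7 [ 560. -170.    0.]
tape scene 0.63 [ 721. -183.    0.]
tape top 0.76 [ 729. -191.    0.]
marker scene 0.66 [ 440. -167.    0.]
marker top 0.9 [ 428. -169.    0.]
flask scene 0.59 [757.  38.   0.]
flask top 0.77 [755.  44.   0.]
bottle scene 0.79 [766. -48.   0.]
bottle top 0.71 [ 725. -196.    0.]
```

All seven blocks are separately seen in the tray (2, 2, 2 and 1 per quarter), and the bystanders have not moved. Handing in.

```bash
python3 -c "
from station import manip
print(manip.finish_job())"
```

```text
the job is handed in; nothing more can be done
None
```

I handed the job in with every end condition met by my last camera check, though no verdict came back: the tray is flush on the stop, all seven blocks are in it (2/2/2/1 per quarter), the shaker is upright on its mat, and the bystanders have not moved; the pour put all seven in the +y half, so I gripped the tray wall and jerked the tray along the bench to spread them, and the fingers touched no block.

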